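# Pin the vial carrier onto the tumbler shaft

### The arm

A 6-joint arm with a two-finger parallel gripper is mounted at the origin on the work surface. World frame = base frame: x ahead of the robot, y to its left, z up, the work surface at z = 0. Lengths are in m, angles in rad, forces in N, time in s.
With the tool pointing down it reaches from about 0.35 to 0.975 m from the base axis. Payload 4.9 kg.
Tool frame: the origin (TCP) lies midway between the tips of the shut fingers; the grasp point (between the pads) lies 19 mm behind it; z points along the fingers, y is the direction in which the jaws open and shut (so a half turn about z gives the same grasp; the last joint's range is limited). The gripper opens to 85 mm and grips with 20 to 120 N. Pads are 22 mm wide; open, the fingers measure 114 mm over their backs; the gripper's body (76 mm by 85 mm) begins 54 mm behind the grasp point. The pads swing forward as they close: fully open they stand 13 mm farther back than shut.
Start: joints at [-0.119, 0.053, 1.613, -0, 1.476, -0.119], TCP at [0.625, 0, 0.196] pointing down, gripper open.
Joint ranges: [-3.01, 3.01], [-1.01, 2.22], [0.06, 2.58], [-1.02, 4.17], [0.09, 2.62], [-3.14, 3.14]. Speed limits (rad/s): [2.57, 2.57, 3.14, 3.14, 3.14, 3.14].

### API

Orientations are given as a rotation vector (axis times angle).
In Python, from station import ctrl gives the robot as it stands.
- The arm moves only by the shell command python3 -m jog 'ROWS' [FORCE]. ROWS is JSON, one flat list of numbers, 7 for each row, row after row: the opening, from 0 (shut) to 1 (fully open), then the shift along the tool's x, y, z in m, then the turn, a rotation vector about the tool's x, y, z in degrees. A call has 1 to 10 rows; each row shifts and turns the commanded pose from where the row before left it, along the tool's axes as they then stand; what a row does not reach is not made up. A row lasts 1/8 s, in which the tool goes at most 62.5 mm and 10.7 degrees, less where a joint would pass 70% of its speed; a pose out of reach is approached as far as the arm can. A call with a gripper value outside its range is refused whole. The fingers move at their own pace and stop on an object; FORCE is the grip in N (left out, the last holds). Time passes only in rows, so rows that do not move let the fingers close. It gives the time, the measured TCP pose, the force and the opening at its end, in the units of the state.
- ctrl.get_obs(): the state, without advancing time (a new reading comes with each control period).
- ctrl.get_image(name): name is "scene" or "side" or "wrist"; returns a dict with "image" (420x560x3 uint8, blue, green, red), "camera_matrix" (3x3 intrinsics, pixels), "dist_coeffs" ([k1, k2, p1, p2, k3] as OpenCV has them; the pictures are not rectified), "rvec" (rotation vector, rad) and "tvec" (3), from world to camera coordinates, as OpenCV has them; the wrist camera has in their place "mount" (4x4, takes a point from camera to tool coordinates, whose origin is the TCP and whose axes are the flange's). Camera axes: x right, y down, z forward; pixel columns grow to the right and rows downward; lengths in m; the calibration is good to about 2 mm. A picture is of the moment at which its call begins: read the wrist's pose just before it. There is no depth.
- ctrl.finish_job(): hands the job in, once; it reports no verdict.
Trained networks look in a picture, given as the dict that the camera call returned (one of the last four; its "shot" number tells which), for a name from the list of things; names that differ only in an ending like _2 or _b are one class to them, and where a whole thing is asked for, a point or a joint stands for the part that bears it (a point fixed in the world has none). Each returns a list of dicts, best first, with "p" (0 to 1); they miss things now and then, are a little off and sometimes report something else, mostly with a low value. They report only what shows in the picture. A call takes as long as a camera call. They do not tell look-alikes from the thing itself.
- ctrl.boxes_of(target, picture): "box" ([centre column, centre row, width, height] in pixels, round what is visible of it).
The state is a dict: "t": time; "q": joint angles; "dq": joint speeds; "effort": joint torques, N m; "tool_pos": TCP position; "tool_rot": TCP orientation; "contact_force": force on the tool from outside, world axes, zero at the start; "wrist_torque": the same for the moment, N m; "opening": finger opening in m.
Only numpy, scipy, OpenCV 4.12 (cv2) and the standard library are available. Lean on these libraries where they do the work, as an engineer would, in place of code of your own. Each camera call takes 0.05 s, during which the arm holds its last target. There are 200 camera calls.

### The job

Lock the vial carrier onto the drive shaft of the sample tumbler: take the hitch pin with the large wire loop out of the pin rack (not the plain pin, not the one with the small loop) and push it fully down through the cross hole near the shaft's free end, its open loop pointing out past that free end. Then press the loop down over the end of the shaft until it snaps shut beneath it, and let go.

Things in the scene. Friction and masses are not known exactly. Their poses are not given: they have to be found in the camera images.
- hitch_pin: Steel hitch pin with the large wire loop, 0.2 kg, upright in one of 3 holes 90 mm apart in a grey rack (270 x 70 x 50 mm high). Others there have no loop or one only 37 mm wide. Origin: middle of the underside of its collar (30 mm wide, 7 thick), resting on the rack; z up the pin. Round tapered shank, 13 mm thick, goes 42 mm below it. The open loop points along its -x, rising 30 degrees.
- pin_grip (a point): Point to hold: in the dark flat-sided grip of the hitch pin, 44 mm above the pin's origin, same axes. The grip is 18 mm wide along y, 22 mm along x, and spans 18 to 56 mm above the origin. Hold it across y, fingers pointing down, fingertips at least 25 mm above the pin's origin to clear the loop's legs (hinged 12 mm above it).
- loop (a joint): Hinge of the large loop, about the pin's y axis, rad: 0 open (30 degrees above level, kept there by its over-centre spring), 1.83 shut (75 degrees below level). Pressed down past about 0.42 it snaps the rest of the way by itself; takes 1 to 2 N at the crossbar. Legs 60 mm long, 60 mm clear between them, wire 6 mm thick.
- loop_bar (a point): Middle of the loop's crossbar (6 mm wire along the pin's y axis), 60 mm from the hinge: the place to press down from above. Open, it is 52 mm from the pin's axis along -x and 42 mm above the pin's origin; shut, 16 mm along -x and 46 mm below it.
- cross_hole (a point): Centre of the mouth of the upright hole (16 x 16 mm, through, 6 mm bevel) in the flat top of the tumbler's level shaft, 90 mm above the bench. The shaft is 40 mm wide (y), 30 high; it ends freely 25 mm away along -x; +x leads to the carrier disc (110 mm wide, 40 mm off) and white motor housing. z up. The pin is home with its origin here and its x along this x.
There are look-alikes about, which are no part of the job. What is shaped like the hitch_pin but green or yellow is not meant.

How it is judged:
On the way:
1. the hitch pin is fully down in the cross hole with its loop still open (horizontal distance between hitch_pin and cross_hole below 0.01 m and z of hitch_pin in the frame of cross_hole between -0.008 and 0.008 m and value of joint loop below 0.4 rad), for 0.2 s.
At the end, for the whole second after the job is handed in: Hitch pin at rest in the cross hole: origin within 10 mm sideways and 8 mm in height of the hole's mouth, tilt under 0.2 rad. Loop shut (joint above 1.5 rad), its crossbar on the free-end side of the hole and over 30 mm below the shaft's top (horizontal distance between hitch_pin and cross_hole below 0.01 m and z of hitch_pin in the frame of cross_hole between -0.008 and 0.008 m and angle between hitch_pin's own z axis and vertical below 0.2 rad and value of joint loop above 1.5 rad and x of loop_bar in the frame of cross_hole below 0 m and z of loop_bar in the frame of cross_hole below -0.03 m and linear speed of hitch_pin below 0.02 m/s); the robot touches nothing.
It also fails if it takes over 54 s, if anything falls off the work surface, if the arm or the gripper's body presses on something with over 40 N, if the wrist force passes 120 N, or if a joint passes its speed limit or range.

## Working session

There is one attempt and no reset: what is moved stays moved. The work goes in short steps, Python scripts to look and compute and a shell command to move; the robot and the scene stay as the last step left them, time stands still between calls to the robot, and variables do not carry over. Pictures are saved under pics/ and viewed, about 8 in all and at most 12, crops included, and the job is handed in when it is done.

```bash
mkdir -p pics; ls; cat > h.py <<'E'
import cv2,numpy as np
from station import ctrl
from scipy.spatial.transform import Rotation as R
def cam(name):
    o=ctrl.get_obs(); p=ctrl.get_image(name)
    if 'mount' in p:
        T=np.eye(4);T[:3,:3]=R.from_rotvec(o['tool_rot']).as_matrix();T[:3,3]=o['tool_pos']
        C=np.linalg.inv(T@np.array(p['mount']))
        Rm,t=C[:3,:3],C[:3,3]
    else: Rm=cv2.Rodrigues(np.array(p['rvec'],float))[0];t=np.array(p['tvec'],float).ravel()
    p['R'],p['t']=Rm,t; return p
def ray(p,uv):
    n=cv2.undistortPoints(np.array([[uv]],float),np.array(p['camera_matrix']),np.array(p['dist_coeffs'])).ravel()
    d=p['R'].T@np.array([n[0],n[1],1]); return -p['R'].T@p['t'],d/np.linalg.norm(d)
def onz(p,uv,z):
    c,d=ray(p,uv); return c+d*(z-c[2])/d[2]
def tri(*pu):
    A=0;b=0;rs=[ray(p,u) for p,u in pu]
    for c,d in rs: M=np.eye(3)-np.outer(d,d);A=A+M;b=b+M@c
    x=np.linalg.solve(A,b); return x,[np.linalg.norm(np.cross(x-c,d)) for c,d in rs]
def proj(p,X): return cv2.projectPoints(np.atleast_2d(np.array(X,float)),cv2.Rodrigues(p['R'])[0],p['t'],np.array(p['camera_matrix']),np.array(p['dist_coeffs']))[0].reshape(-1,2)
E
python3 - <<'E'
from h import *
ims=[]
for n in ['scene','side','wrist']:
    p=cam(n); ims.append(p['image']); cv2.imwrite(f'pics/{n}0.png',p['image'])
    print(n,p['R'].T@-p['t'])
    for t in ['hitch_pin','pin_grip','loop','cross_hole']:
        try: print(t,[(np.round(b['box']).astype(int).tolist(),round(b['p'],2)) for b in ctrl.boxes_of(t,p)][:6])
        except Exception as e: print(t,e)
E
```

```text
pics
scene [ 1.0892597  -0.16655168  1.04375933]
hitch_pin [([381, 135, 34, 30], 0.91), ([448, 215, 38, 44], 0.81), ([377, 181, 28, 31], 0.75)]
pin_grip [([378, 181, 32, 33], 0.91), ([447, 220, 30, 31], 0.74), ([381, 136, 37, 29], 0.59)]
loop [([447, 206, 36, 28], 0.71), ([382, 170, 9, 17], 0.54), ([390, 135, 16, 25], 0.44)]
cross_hole [([188, 322, 106, 139], 0.73)]
side [-0.04918101 -0.63984069  0.68049333]
hitch_pin [([150, 194, 30, 32], 0.73), ([223, 178, 29, 26], 0.52), ([244, 162, 29, 28], 0.51)]
pin_grip [([225, 177, 35, 27], 0.84), ([245, 166, 28, 16], 0.71), ([150, 195, 30, 29], 0.58)]
loop [([431, 253, 134, 111], 0.65), ([217, 180, 15, 18], 0.47)]
cross_hole [([430, 253, 138, 112], 0.58)]
wrist [0.62468638 0.06689057 0.37468673]
hitch_pin []
pin_grip []
loop []
cross_hole [([281, 322, 214, 90], 0.58)]
```

View pics/scene0.png

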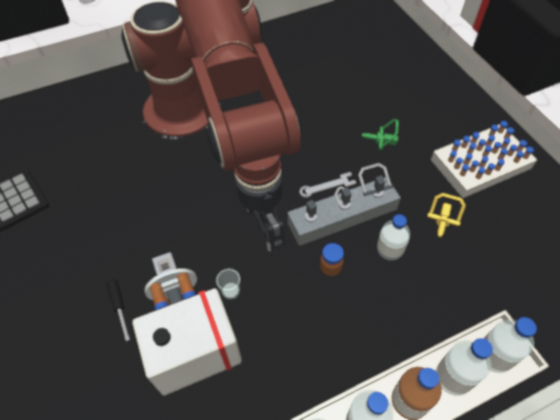

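View pics/side0.png

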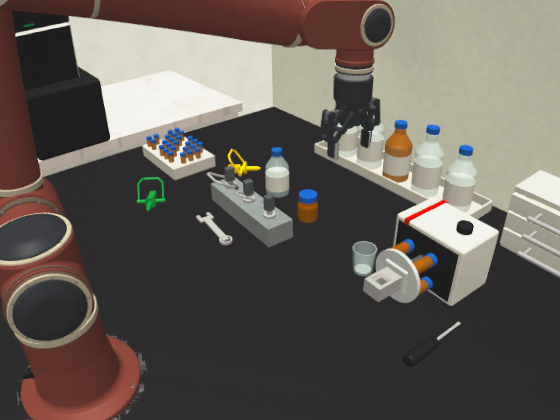

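Rack pins in the scene picture: (312,208) has no loop, (345,195) has a small loop, and (380,183) has a large loop. The green pin at (383,134) and the yellow one at (447,215) are decoys. The pin at (380,183), seen in the side view at (230,174), fits. The shaft's free end is at scene (163,262) and side (380,285). I'll confirm with one enlarged montage.

```bash
python3 - <<'E'
import cv2,numpy as np
a=cv2.imread('pics/scene0.png');b=cv2.imread('pics/side0.png')
def c(im,x,y,w=80,h=60): return cv2.resize(im[y:y+h,x:x+w],(400,300),interpolation=cv2.INTER_CUBIC)
print('crops x5: scene(330,150) scene(135,240) / side(200,155) side(350,245)')
cv2.imwrite('pics/m1.png',np.vstack([np.hstack([c(a,330,150),c(a,135,240)]),np.hstack([c(b,200,155),c(b,350,245)])]))
E
```

```text
crops x5: scene(330,150) scene(135,240) / side(200,155) side(350,245)
```

View pics/m1.png

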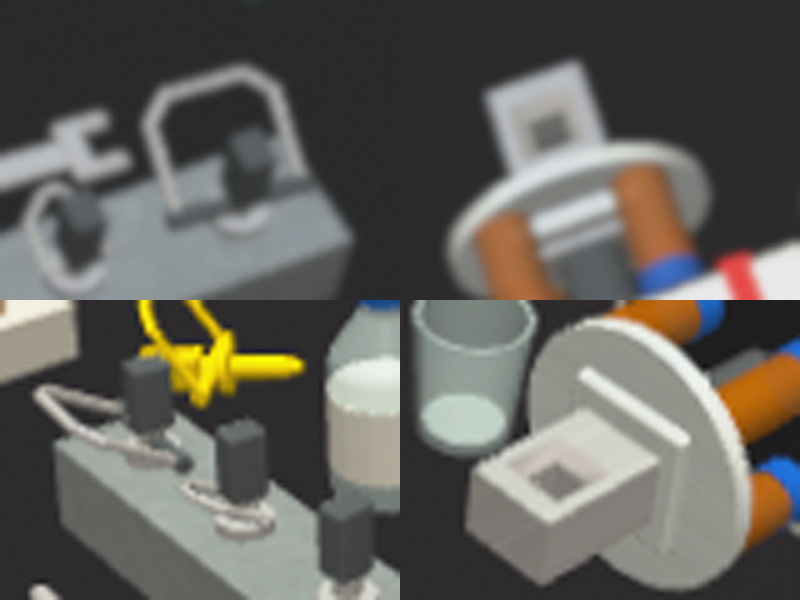

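```bash
python3 - <<'E'
from h import *
s=cam('scene');d=cam('side')
pt=lambda n,a,b:print(n,*[np.round(x,4) for x in tri((s,a),(d,b))])
pt('grip top',(380,178),(229.2,167.4))
pt('grip mid',(379.8,183),(229.6,174))
pt('hole',(164.8,264.8),(382,280.6))
pt('end L',(152.4,258.4),(364.4,278.6))  # two pairings
pt('end L2',(152.4,258.4),(379,289.6))
pt('end R',(170.6,252.4),(364.4,278.6))
for u in [(364.6,193),(392,186.6)]: print('hinge',onz(s,u,.062).round(4))
for u in [(363,168.4),(379,164)]: print('bar corners',onz(s,u,.092).round(4))
for u in [(164.8,264.8),(152.4,258.4),(170.6,252.4)]: print('shaft',onz(s,u,.09).round(4))
for u in [(382,280.6),(364.4,278.6),(379,289.6)]: print('shaft side',onz(d,u,.09).round(4))
E
```

```text
grip top [0.538  0.3341 0.1072] [0.0016 0.0016]
grip mid [0.5389 0.3363 0.087 ] [0.0018 0.0018]
hole [ 0.5248 -0.1983  0.0867] [0.0013 0.0013]
end L [ 0.4955 -0.2023  0.1001] [0.0164 0.0164]
end L2 [ 0.499  -0.2162  0.0902] [0.0004 0.0004]
end R [ 0.5018 -0.1764  0.0892] [0.0002 0.0002]
hinge [0.533  0.3021 0.062 ]
hinge [0.5455 0.3724 0.062 ]
bar corners [0.4842 0.322  0.092 ]
bar corners [0.4895 0.3643 0.092 ]
shaft [ 0.526  -0.1971  0.09  ]
shaft [ 0.4992 -0.2166  0.09  ]
shaft [ 0.5022 -0.1763  0.09  ]
shaft side [ 0.5219 -0.2021  0.09  ]
shaft side [ 0.5011 -0.1773  0.09  ]
shaft side [ 0.4991 -0.2156  0.09  ]
```

```bash
cat >> h.py <<'E'
def plan(target,yaw=None):
    o=ctrl.get_obs(); M=R.from_rotvec(o['tool_rot']).as_matrix()
    print('t',round(o['t'],2),'pos',np.round(o['tool_pos'],4),'F',np.round(o['contact_force'],1),'open',round(o['opening'],4))
    print('yaw of tool y',np.degrees(np.arctan2(M[1,1],M[0,1])).round(2),'tilt',np.degrees(np.arccos(-M[2,2])).round(2),'z',M[:,2].round(4))
    print('shift tool mm',(1000*M.T@(np.array(target)-o['tool_pos'])).round(1))
E
python3 - <<'E'
from h import *
plan([.539,.3365,.20])
print(R.from_rotvec(ctrl.get_obs()['tool_rot']).as_matrix().round(3))
E
```

```text
t 0.85 pos [ 0.625  -0.      0.1956] F [-1.3  0.4  0.1] open 0.0853
yaw of tool y 0.0 tilt 0.0 z [ 1.e-04 -0.e+00 -1.e+00]
shift tool mm [336.5 -86.   -4.4]
[[-0.  1.  0.]
 [ 1.  0. -0.]
 [-0.  0. -1.]]
```

```bash
python3 -m jog '[1,0.056,-0.0143,0,0,0,0, 1,0.056,-0.0143,0,0,0,0, 1,0.056,-0.0143,0,0,0,0, 1,0.056,-0.0143,0,0,0,0, 1,0.056,-0.0143,0,0,0,0, 1,0.056,-0.0143,0,0,0,0, 1,0,0,0,0,0,-10, 1,0,0,0,0,0,-10, 1,0,0,0,0,0,-10, 1,0,0,0,0,0,-10]' 40 && python3 -m jog '[1,0,0,0,0,0,-10, 1,0,0,0,0,0,-10, 1,0,0,0,0,0,-10, 1,0,0,0,0,0,-10, 1,0,0,0,0,0,0, 1,0,0,0,0,0,0]'
python3 - <<'E'
from h import *
plan([.539,.3365,.10])
p=cam('wrist');cv2.imwrite('pics/w1.png',p['image'])
print([(np.round(b['box'],1).tolist(),b['p']) for b in ctrl.boxes_of('pin_grip',p)])
print(proj(p,[[.539,.3365,.106],[.539,.3365,.062]]))
E
```

```text
t: 2.1
tool_pos: [0.5391, 0.3361, 0.1956]
tool_rot: [-1.319, -2.851, 0.0]
contact_force: [-0.2, -0.0, 0.6]
opening: 0.0851
t: 2.85
tool_pos: [0.5392, 0.336, 0.1956]
tool_rot: [-0.278, -3.129, 0.0]
contact_force: [-0.4, -0.0, -0.2]
opening: 0.0854
t 2.85 pos [0.5392 0.336  0.1956] F [-0.4 -0.  -0.2] open 0.0854
yaw of tool y 79.86 tilt 0.0 z [-1.e-04  0.e+00 -1.e+00]
shift tool mm [ 0.3  0.5 95.6]
[([276.5, 179.2, 78.0, 78.6], 0.72), ([386.3, 18.7, 72.4, 36.2], 0.63), ([404.4, 263.8, 80.3, 60.0], 0.62)]
[[277.91023397 204.98998371]
 [277.87727993 194.63422759]]
```

View pics/w1.png

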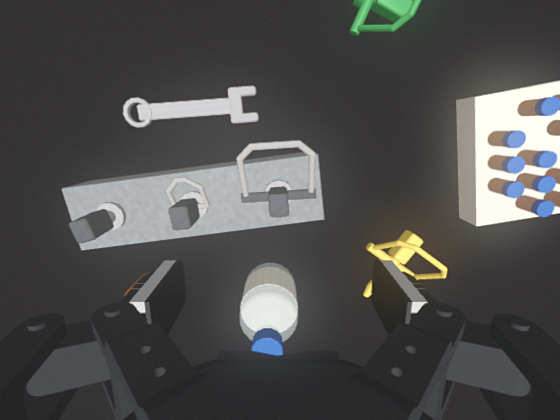

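```bash
python3 - <<'E'
from h import *
p=cam('wrist');s=cam('scene');d=cam('side')
a,b=onz(p,(243,198),.062),onz(p,(314,195),.062)
print(a,b,(a+b)/2,'yaw',np.degrees(np.arctan2(b[0]-a[0],b[1]-a[1])))
a,b=onz(p,(250,147),.092),onz(p,(302,144),.092)
print('bar',a,b,(a+b)/2,'yaw',np.degrees(np.arctan2(b[0]-a[0],b[1]-a[1])))
print('grip top',onz(p,(279,205),.106))
print('cap',tri((s,(400,221)),(d,(277,153)),(p,(267,343))))
E
```

```text
[0.53618859 0.30065704 0.062     ] [0.5458193  0.37284029 0.062     ] [0.54100394 0.33674867 0.062     ] yaw 7.599538728557438
bar [0.48583246 0.32077413 0.092     ] [0.4913312  0.36664788 0.092     ] [0.48858183 0.34371101 0.092     ] yaw 6.835249952921557
grip top [0.53915094 0.33745693 0.106     ]
cap (array([0.66743614, 0.30306942, 0.11996547]), [np.float64(0.002721215703974732), np.float64(0.0027725730419816846), np.float64(0.00015734451661473164)])
```

```bash
python3 -m jog '[1,-0.001,0.001,0.035,0,0,-2.5, 1,0,0,0.035,0,0,0, 1,0,0,0.03,0,0,0, 1,0,0,0.018,0,0,0, 0,0,0,0,0,0,0, 0,0,0,0,0,0,0, 0,0,0,0,0,0,0, 0,0,0,0,0,0,0, 0,0,0,0,0,0,0, 0,0,0,0,0,0,0]' 60
python3 - <<'E'
from h import *
plan([.54,.337,.2])
p=cam('wrist');cv2.imwrite('pics/w2.png',p['image'])
E
```

```text
t: 4.35
tool_pos: [0.5404, 0.3368, 0.0778]
tool_rot: [0.206, 3.135, 0.0]
contact_force: [-0.3, -0.5, -0.9]
opening: -0.0003
t 4.35 pos [0.5404 0.3368 0.0778] F [-0.3 -0.5 -0.9] open -0.0003
yaw of tool y 82.5 tilt 0.01 z [ 2.e-04  1.e-04 -1.e+00]
shift tool mm [ 4.000e-01  1.000e-01 -1.222e+02]
```

View pics/w2.png

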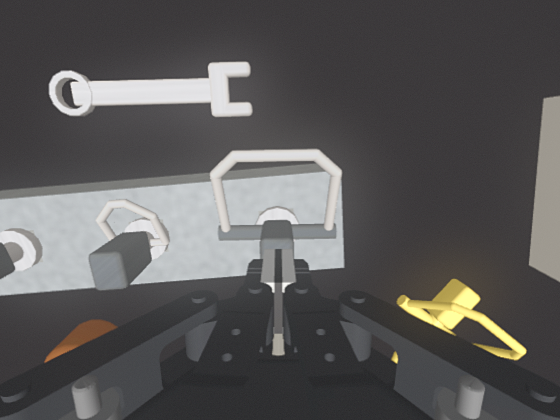

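```bash
python3 - <<'E'
from h import *
p=cam('wrist')
o=ctrl.get_obs(); t=np.array(o['tool_pos'])
print('tcp,grasp',proj(p,[t,t+[0,0,.019],t+[0,0,.054]]))
print('pin pred top/base/hinge',proj(p,[[.54,.337,.106],[.54,.337,.057],[.5355,.300,.062],[.5455,.374,.062]]))
a,b=onz(p,(219,233),.062),onz(p,(335,231),.062);print(a,b,(a+b)/2)
a,b=onz(p,(236,156),.092),onz(p,(318,155),.092);print('bar',a,b,(a+b)/2)
print(np.array(p['mount']).round(4)); print(o['effort'],o['wrist_torque'])
im=p['image'][200:340,190:370];cv2.imwrite('pics/w3.png',cv2.resize(im,None,fx=4,fy=4,interpolation=cv2.INTER_CUBIC))
E
```

```text
tcp,grasp [[277.26017196 240.70537564]
 [277.2170235  252.8075266 ]
 [277.10748031 283.51101716]]
pin pred top/base/hinge [[277.49079058 259.15015801]
 [277.53000144 229.45183958]
 [220.92666621 232.38696232]
 [334.2917274  232.76550939]]
[0.53575411 0.29866692 0.062     ] [0.5443376  0.37456364 0.062     ] [0.54004585 0.33661528 0.062     ]
bar [0.48563975 0.32232427 0.092     ] [0.49069797 0.36477741 0.092     ] [0.48816886 0.34355084 0.092     ]
[[ 4.000e-04 -9.646e-01 -2.637e-01  6.690e-02]
 [ 1.000e+00  2.000e-04  7.000e-04  2.000e-04]
 [-6.000e-04 -2.637e-01  9.646e-01 -1.792e-01]
 [ 0.000e+00  0.000e+00  0.000e+00  1.000e+00]]
[ 1.64760560e-03 -4.23183668e+01 -3.45808375e+01 -1.61337857e-04
 -1.33587851e-04  1.21813079e-05] [0.06851609 0.02336774 0.02197382]
```

View pics/w3.png

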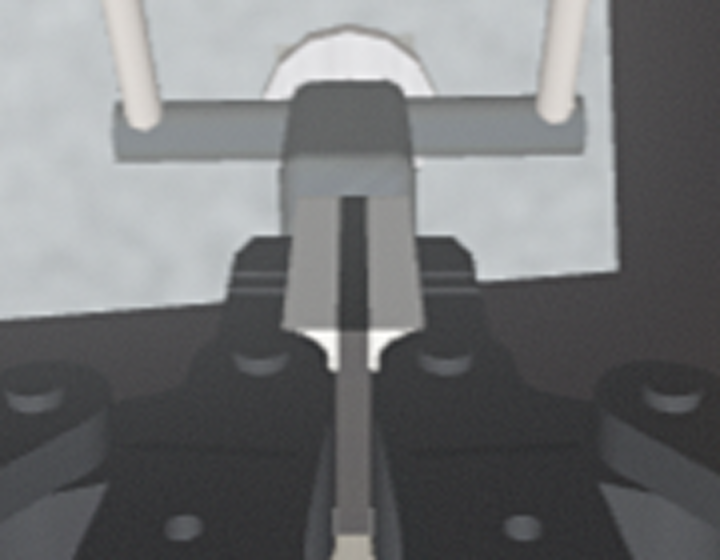

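The opening reads shut, but the wrist view is ambiguous: it could be fingers on either side of the grip or shut above it. I'll check from the side and scene cameras.

```bash
python3 - <<'E'
from h import *
a=cam('scene');b=cam('side')
t=ctrl.get_obs()['tool_pos']
print(proj(a,t),proj(b,t),ctrl.get_obs()['opening'])
def c(im,x,y,w=80,h=100): return cv2.resize(im[y:y+h,x:x+w],(400,500),interpolation=cv2.INTER_CUBIC)
cv2.imwrite('pics/m2.png',np.hstack([c(a['image'],340,110),c(b['image'],195,105)]))
E
```

```text
[[379.37126715 186.38456971]] [[229.63958699 176.58840883]] -4.6903069848839875e-05
```

View pics/m2.png

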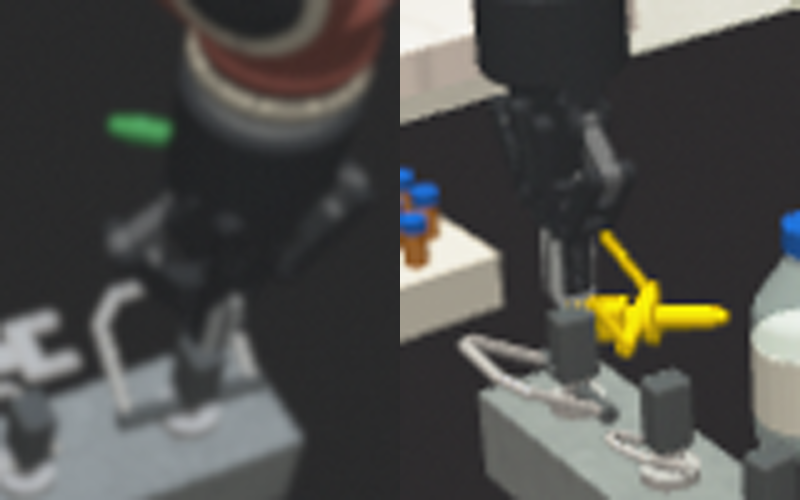

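Both views show the fingers shut just above the grip top, with side-view tips at (229,165), although the reported TCP projects to (230,177). The real tips seem to sit well behind the reported TCP. I'll quantify this.

```bash
python3 - <<'E'
from h import *
b=cam('side');s=cam('scene');p=cam('wrist');t=np.array(ctrl.get_obs()['tool_pos'])
for dz in [0,.01,.02,.03,.035,.04]: print(dz,proj(b,t+[0,0,dz])[0].round(1),proj(s,t+[0,0,dz])[0].round(1),proj(p,t+[-.011,0.0014,dz])[0].round(1),proj(p,t+[0,0,dz])[0].round(1))
E
python3 -m jog '[0,0,0,-0.02,0,0,0, 0,0,0,-0.02,0,0,0, 0,0,0,0,0,0,0]'
python3 - <<'E'
from h import *
plan([.54,.337,.2])
b=cam('side');s=cam('scene');p=cam('wrist')
def c(im,x,y,w=80,h=80): return cv2.resize(im[y:y+h,x:x+w],(400,400),interpolation=cv2.INTER_CUBIC)
t=np.array(ctrl.get_obs()['tool_pos']);print(proj(b,t),proj(p,t))
cv2.imwrite('pics/m3.png',np.hstack([c(b['image'],190,105),c(p['image'],200,180,160,160)]))
E
```

```text
0 [229.6 176.6] [379.4 186.4] [277.2 223.4] [277.3 240.8]
0.01 [229.4 173.2] [380.  183.9] [277.1 228.6] [277.2 246.8]
0.02 [229.1 169.7] [380.6 181.4] [277.1 234.5] [277.2 253.6]
0.03 [228.9 166.3] [381.3 178.9] [277.1 241. ] [277.2 261.1]
0.035 [228.8 164.5] [381.6 177.6] [277.1 244.6] [277.2 265.3]
0.04 [228.6 162.8] [381.9 176.3] [277.  248.4] [277.1 269.7]
t: 5.08
tool_pos: [0.5426, 0.3379, 0.122]
tool_rot: [0.205, 3.129, 0.005]
contact_force: [-0.3, 1.2, 0.2]
opening: 0.0004
t 5.08 pos [0.5426 0.3379 0.122 ] F [-0.3  1.2  0.2] open 0.0004
yaw of tool y 82.5 tilt 0.39 z [ 0.0062  0.0029 -1.    ]
shift tool mm [  2.   -0.9 -78.1]
[[228.61480565 162.7356751 ]] [[276.60085241 239.43777783]]
```

View pics/m3.png

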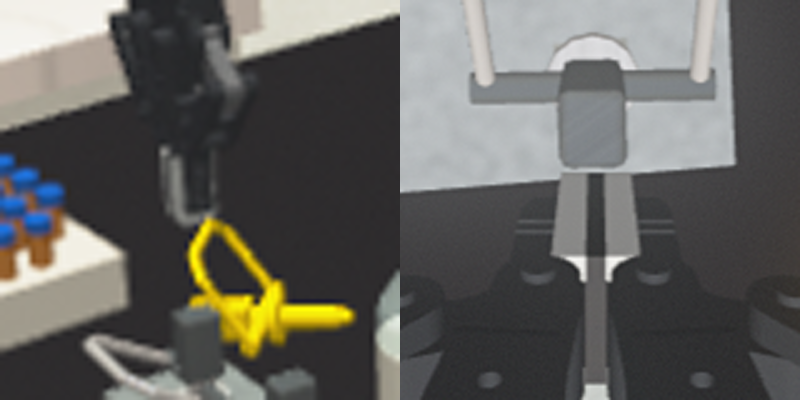

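```bash
python3 -m jog '[1,0,0,0,0,0,0, 1,0,0,0,0,0,0, 1,0,0,0,0,0,0, 1,0,0,0,0,0,0, 1,0,0,0,0,0,0]'
python3 - <<'E'
from h import *
plan([.54,.337,.06])
b=cam('side');s=cam('scene');p=cam('wrist')
def c(im,x,y,w=80,h=80): return cv2.resize(im[y:y+h,x:x+w],(400,400),interpolation=cv2.INTER_CUBIC)
t=np.array(ctrl.get_obs()['tool_pos']);print(proj(b,t),proj(s,t),proj(p,t))
cv2.imwrite('pics/m4.png',np.hstack([c(b['image'],190,85,100,100),cv2.resize(p['image'],(533,400))]))
E
```

```text
t: 5.85
tool_pos: [0.5403, 0.3368, 0.1176]
tool_rot: [-0.205, -3.135, -0.0]
contact_force: [-0.5, 0.8, -0.1]
opening: 0.0854
t 5.85 pos [0.5403 0.3368 0.1176] F [-0.5  0.8 -0.1] open 0.0854
yaw of tool y 82.5 tilt 0.0 z [-0.  0. -1.]
shift tool mm [ 0.4  0.1 57.6]
[[228.63299944 162.69492663]] [[381.94615184 176.26927524]] [[277.28421726 240.72074168]]
```

View pics/m4.png

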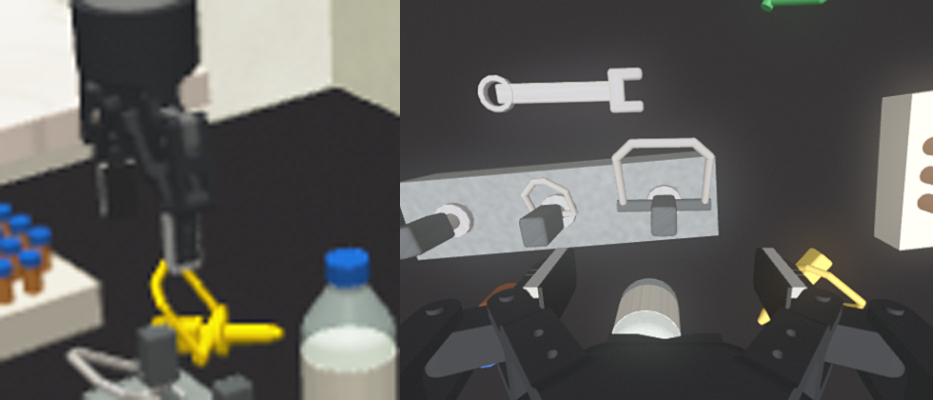

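```bash
python3 - <<'E'
from h import *
b=cam('side');t=np.array(ctrl.get_obs()['tool_pos'])
for sg in (-1,1):
  for dz in (0,.013,.03,.04,.05,.06): print(sg,dz,proj(b,t+np.array([.13,.99,0])*.046*sg+[0,0,dz])[0].round(1))
E
```

```text
-1 0 [236.6 169.7]
-1 0.013 [236.3 165. ]
-1 0.03 [235.9 158.8]
-1 0.04 [235.7 155.1]
-1 0.05 [235.4 151.4]
-1 0.06 [235.2 147.6]
1 0 [221.1 156.1]
1 0.013 [220.7 151.6]
1 0.03 [220.3 145.7]
1 0.04 [220.  142.1]
1 0.05 [219.7 138.6]
1 0.06 [219.4 135. ]
```

The real tips sit about 36 mm behind the reported TCP when shut and about 48 mm when open. I'll grasp with the reported z near 0.046.

```bash
python3 -m jog '[1,0,0,0.03,0,0,0, 1,0,0,0.02,0,0,0, 1,0,0,0.012,0,0,0, 1,0,0,0.01,0,0,0, 1,0,0,0,0,0,0]' && python3 -m jog '[0,0,0,0,0,0,0, 0,0,0,0,0,0,0, 0,0,0,0,0,0,0, 0,0,0,0,0,0,0, 0,0,0,0,0,0,0]' 60
python3 - <<'E'
from h import *
plan([.54,.337,.2])
p=cam('wrist');b=cam('side')
cv2.imwrite('pics/m5.png',np.hstack([cv2.resize(b['image'][105:205,190:290],(400,400)),cv2.resize(p['image'][180:340,200:360],(400,400))]))
E
```

```text
t: 6.68
tool_pos: [0.54, 0.3366, 0.0449]
tool_rot: [-0.205, -3.134, 0.001]
contact_force: [-0.3, -0.3, 0.2]
opening: 0.0858
t: 7.3
tool_pos: [0.5406, 0.3368, 0.0461]
tool_rot: [0.205, 3.134, 0.0]
contact_force: [-0.3, -0.6, 2.7]
opening: 0.0165
t 7.3 pos [0.5406 0.3368 0.0461] F [-0.3 -0.6  2.7] open 0.0165
yaw of tool y 82.5 tilt 0.03 z [ 6.e-04  1.e-04 -1.e+00]
shift tool mm [ 5.000e-01  1.000e-01 -1.539e+02]
```

View pics/m5.png

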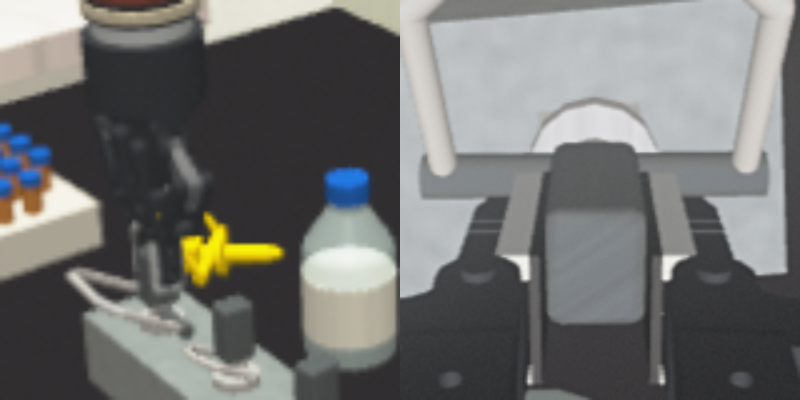

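```bash
python3 -m jog '[0,0,0,-0.02,0,0,0, 0,0,0,-0.03,0,0,0, 0,0,0,-0.04,0,0,0, 0,0,0,-0.03,0,0,-3, 0,0,0,0,0,0,0]' 80 && python3 -m jog '[0,-0.002,-0.04,0,0,0,0, 0,-0.002,-0.045,0,0,0,0, 0,-0.002,-0.05,0,0,0,0, 0,-0.002,-0.05,0,0,0,0, 0,-0.003,-0.05,0,0,0,0, 0,-0.003,-0.05,0,0,0,0, 0,-0.003,-0.05,0,0,0,0, 0,-0.002,-0.05,0,0,0,0, 0,-0.002,-0.045,0,0,0,0, 0,-0.002,-0.045,0,0,0,0]' && python3 -m jog '[0,0,0,0,0,0,0, 0,0,0,0,0,0,0, 0,0,0,0,0,0,0]'
python3 - <<'E'
from h import *
plan([.5255,-.1982,.15])
p=cam('wrist');cv2.imwrite('pics/w6.png',p['image'])
for t in ('cross_hole','hitch_pin','pin_grip'): print(t,[(np.round(b['box'],1).tolist(),b['p']) for b in ctrl.boxes_of(t,p)])
print(proj(p,[[.5255,-.1982,.09],[.499,-.216,.09],[.502,-.1763,.09]]))
E
```

```text
t: 8.02
tool_pos: [0.5422, 0.3378, 0.1699]
tool_rot: [0.124, 3.133, 0.005]
contact_force: [1.1, 0.1, -1.4]
opening: 0.0166
t: 9.28
tool_pos: [0.5246, -0.1395, 0.1634]
tool_rot: [-0.125, -3.136, -0.002]
contact_force: [0.2, -0.6, -2.2]
opening: 0.0165
t: 9.65
tool_pos: [0.5257, -0.1372, 0.1648]
tool_rot: [-0.121, -3.138, -0.001]
contact_force: [0.4, 0.7, -3.4]
opening: 0.0168
t 9.65 pos [ 0.5257 -0.1372  0.1648] F [ 0.4  0.7 -3.4] open 0.0168
yaw of tool y 85.57 tilt 0.08 z [-1.1e-03  8.0e-04 -1.0e+00]
shift tool mm [ -4.5 -60.8  14.7]
cross_hole [([221.4, 273.8, 170.5, 181.6], 0.96)]
hitch_pin [([279.0, 232.0, 159.2, 154.6], 0.57)]
pin_grip [([275.6, 232.2, 159.6, 159.0], 0.66)]
[[205.31786638 214.75545116]
 [179.37837607 185.46029721]
 [227.78963265 185.39766602]]
```

View pics/w6.png

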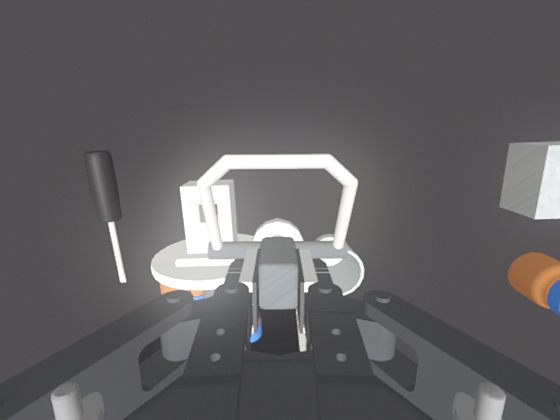

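Held, with the shaft's free end at (186–236,181) and the hole at about (208,213), partly behind the loop's leg. I'll step sideways for a clear view and measure the hole numerically.

```bash
python3 -m jog '[0,0,0.02,0,0,0,0, 0,0,0.025,0,0,0,0, 0,0,0,0,0,0,0, 0,0,0,0,0,0,0, 0,0,0,0,0,0,0]'
python3 - <<'E'
from h import *
plan([.5255,-.1982,.15])
p=cam('wrist');cv2.imwrite('pics/w7.png',p['image'])
q=proj(p,[[.5255,-.1982,.09],[.499,-.216,.09],[.502,-.1763,.09]]);print(q)
g=cv2.cvtColor(p['image'],cv2.COLOR_BGR2GRAY).astype(int)
u,v=q[0].astype(int)
print('cols from',u-40,'step 2; rows step 2')
for r in range(v-44,v+40,2): print(r,' '.join('%2d'%(g[r,c]//10) for c in range(u-40,u+44,2)))
E
```

```text
t: 10.48
tool_pos: [0.5295, -0.0939, 0.1656]
tool_rot: [0.124, 3.139, -0.0]
contact_force: [0.3, -0.1, -3.1]
opening: 0.0164
t 10.47 pos [ 0.5295 -0.0939  0.1656] F [ 0.3 -0.1 -3.1] open 0.0164
yaw of tool y 85.48 tilt 0.01 z [ 1.e-04 -2.e-04 -1.e+00]
shift tool mm [  -4.2 -104.2   15.7]
[[154.17211622 213.98201106]
 [126.83507063 184.75045365]
 [175.26587717 184.63253713]]
cols from 114 step 2; rows step 2
169  7  7  8  8  8  8  8  8  8  8  8  8  8  8  8  8  8  8  8  8  9  9  9  9  9  9  9  9  9  9  8  9  9  9  9  9  9  9  9  9  9  9
171  8  8  7  8  8  8  8  8  8  8  8  8  8  8  8  8  8  9  9  9  9  8  9  9  9  9  9  9  9  9  9  9  9  9  9  9  9  9  9  9  9  9
173  7  8  8  8  8  8  8  8  8  8  8  8  8  8  8  9  9  9  9  9  9  9  9  9  9  9  9  9  9  9  9  9  9  9  9  9  9  9  9  9  9  9
175  8  8  8  8  8  8  8  8  8  8  8  8  8  8  9  9  9  9  9  9  9  9  9  9  9  9  9  9  9  9  9  9  9  9  9  9  9  9  9  9  9  9
177  8  8  8  8  8  8  8  8  8  8  8  8  9  9  9  9  9  9  9  9  9  9  9  9  9  9  9  9  9  9  9  9  9  9  9  9  9  9  9  9  9  9
179  8  8  8  8  8  8  8  8  8  9  9  9
[... 4070 characters left out ...]
24 24 24 24 24 24 24 24 24 22 16 16 16 16 18 18 19
243 10 10 10 10 11 11 11 13 16 19 19 22 24 25 24 24 24 24 24 24 24 24 24 24 24 24 24 24 24 24 24 24 24 24 23 16 16 16 18 19 18 19
245 10 10 10 10 11 15 19 19 19 19 19 19 24 24 24 24 24 24 24 24 24 24 24 24 24 24 24 24 24 24 24 24 24 24 24 16 16 17 19 18 19 19
247 10 10 11 16 19 19 19 19 19 19 19 19 24 24 24 24 24 24 24 24 24 24 24 24 24 24 24 24 24 24 24 24 24 24 24 17 17 19 19 19 19 18
249 11 16 19 19 18 18 18 19 19 19 18 18 24 24 24 24 24 24 24 24 24 24 24 24 24 24 24 24 24 24 24 24 24 24 24 18 18 18 19 19 18 18
251 19 19 19 19 19 19 19 19 19 19 19 19 24 24 25 24 24 24 24 24 24 24 24 24 24 24 24 24 23 23 23 23 22 22 22 20 19 19 19 19 18 18
```

```bash
python3 - <<'E'
from h import *
p=cam('wrist');o=ctrl.get_obs();t=np.array(o['tool_pos']);M=R.from_rotvec(o['tool_rot']).as_matrix()
h=onz(p,(155.9,214),.09);print('hole',h)
L=[onz(p,u,.09) for u in [(128,186),(138,250),(175.5,185),(183.5,245)]]
for a,b in ((L[0],L[1]),(L[2],L[3])): d=b-a;print('yaw x',np.degrees(np.arctan2(d[1],d[0])))
d=L[2]-L[0];print('end yaw',np.degrees(np.arctan2(-d[0],d[1])),'width',np.linalg.norm(d))
e=(L[0]+L[2])/2; print('end mid',e,'+25mm',e+.025*np.array([np.cos(-.075),np.sin(-.075),0]))
# held pin, pixels from w6/w7
g=cv2.cvtColor(p['image'],cv2.COLOR_BGR2GRAY).astype(int)
for r in (245,249,253): print(r,' '.join('%d:%d'%(c,g[r,c]//10) for c in list(range(200,222,2))+list(range(334,356,2))))
for dz in (.012,.016,.020,.024):
    a,b=onz(p,(209,249),t[2]+dz),onz(p,(347,249),t[2]+dz); print(dz,np.linalg.norm(b-a),M.T@((a+b)/2-t),'angle',np.degrees(np.arctan2(*(M.T@(b-a))[:2])))
for dz in (.042,.046,.05):
    a,b=onz(p,(228,161),t[2]+dz),onz(p,(330,161),t[2]+dz); print('bar',dz,M.T@((a+b)/2-t))
E
```

```text
hole [ 0.52559026 -0.19685007  0.09      ]
yaw x -2.9535011997260545
yaw x -1.9376981976795553
end yaw -3.2540884758676323 width 0.039163681865378816
end mid [ 0.50117307 -0.19580488  0.09      ] +25mm [ 0.52610279 -0.19767813  0.09      ]
245 200:17 202:18 204:18 206:19 208:16 210:14 212:21 214:23 216:23 218:22 220:21 334:20 336:22 338:23 340:23 342:22 344:14 346:14 348:8 350:7 352:8 354:8
249 200:19 202:18 204:18 206:19 208:16 210:15 212:15 214:22 216:23 218:22 220:17 334:14 336:15 338:17 340:16 342:14 344:14 346:15 348:9 350:7 352:7 354:8
253 200:19 202:19 204:19 206:19 208:16 210:15 212:15 214:15 216:15 218:15 220:15 334:14 336:15 338:15 340:14 342:14 344:14 346:15 348:9 350:7 352:7 354:7
0.012 0.0791409645622445 [-0.00057946  0.00048477 -0.01200002] angle 0.013456256599773042
0.016 0.07724727831376275 [ 0.00103552  0.00047995 -0.01600006] angle 0.013456256599843026
0.02 0.07535359206528104 [ 0.00265051  0.00047512 -0.02000009] angle 0.013456256599747028
0.024 0.07345990581679929 [ 0.00426549  0.0004703  -0.02400013] angle 0.013456256599732498
bar 0.042 [ 0.05261753  0.00086009 -0.04200127]
bar 0.046 [ 0.05303443  0.00084327 -0.04600128]
bar 0.05 [ 0.05345133  0.00082645 -0.05000128]
```

```bash
python3 -m jog '[0,0,0,0,0,0,-1.5, 0,-0.0006,-0.025,0,0,0,0, 0,-0.001,-0.04,0,0,0,0, 0,-0.001,-0.039,0,0,0,0, 0,0,0,0.01,0,0,0, 0,0,0,0.019,0,0,0, 0,0,0,0,0,0,0, 0,0,0,0,0,0,0, 0,0,0,0,0,0,0]'
python3 - <<'E'
from h import *
plan([.5267,-.1978,.086])
p=cam('wrist')
q=proj(p,[[.5257,-.1972,.09],[.5011,-.2155,.09],[.5023,-.1763,.09]]);print(q)
g=cv2.cvtColor(p['image'],cv2.COLOR_BGR2GRAY).astype(int)
for r in range(130,240,6): print(r,' '.join('%2d'%(g[r,c]//10) for c in range(204,354,4)))
E
```

```text
t: 11.7
tool_pos: [0.5272, -0.1974, 0.1373]
tool_rot: [0.081, 3.14, -0.001]
contact_force: [0.5, -0.8, -2.5]
opening: 0.0165
t 11.7 pos [ 0.5272 -0.1974  0.1373] F [ 0.5 -0.8 -2.5] open 0.0165
yaw of tool y 87.05 tilt 0.07 z [ 1.e-03 -5.e-04 -1.e+00]
shift tool mm [ 0.5 -0.4 51.3]
[[277.43385749 216.77968887]
 [250.85247699 185.90212977]
 [304.21213021 184.82076256]]
130 11 11 11 11 11 11 11 11 12 12 12 12 12 12 12 12 12 12 12 12 12 12 12 12 12 12 12 12 12 12 12 12 11 11 11 11 11 11
136 11 11 11 11 12 12 12 12 12 12 12 12 12 13 12 13 12 12 13 13 13 13 13 12 12 12 12 12 12 12 12 12 12 12 12 11 11 11
142 11 12 12 12 12 12 12 13 13 13 13 13 13 13 13 13 13 13 13 13 13 13 13 13 13 13 13 13 13 13 13 12 12 12 12 12 12 11
148 12 12 12 12 12 13 13 13 13 13 13 13 13 13 14 14 13 14 14 14 14 14 14 14 13 14 13 13 13 13 13 13 13 13 13 12 12 12
154 12 12 12 13 13 14 18 18 18 19 19 19 19 19 19 19 19 19 20 21 21 21 21 21 21 21 21 23 23 23 23 23 13 13 13 13 12 12
160 12 12 13 12 25 25 25 25 25 25 25 25 25 25 25 25 25 25 25 25 25 25 25 25 25 25 25 25 25 25 25 25 25 24 13 13 13 13
166 12 13 22 25 25 25 
[... 811 characters left out ...]
25 25 14 14 14 14 14 15 15 15 15 25 25 25 25 21 16 16 16 16 25 25 25 25 25 16 15 15 15 15 15 15 14 23 25 25 19
214 25 25 25 19 14 14 14 14 15 15 15 15 25 25 25 25 22 16 16 16 16 25 25 25 25 25 16 15 15 15 15 15 14 14 25 25 25 13
220 13 25 25 24 14 14 14 14 14 15 15 15 25 25 25 25 22 21 21 21 22 25 25 25 25 25 15 15 15 15 15 15 14 16 25 25 25 13
226 13 25 25 25 13 14 14 14 14 14 15 15 25 25 23 25 25 25 25 25 25 25 25 25 25 25 15 15 15 15 15 14 14 22 25 25 18 14
232 13 24 25 25 18 13 14 14 14 14 14 14 25 25 25 25 25 25 25 25 25 25 25 25 25 25 15 15 15 14 14 14 14 25 25 25 13 13
238 12 12 25 25 23 13 13 14 14 14 14 14 21 25 25 17 15 15 16 16 16 15 21 25 25 25 16 14 14 14 14 14 14 25 25 25 13 13
```

```bash
python3 - <<'E'
from h import *
plan([.5267,-.1978,.086])
p=cam('wrist')
print(proj(p,[[.5011,-.2155,.09],[.5023,-.1763,.09],[.5011,-.2155,.06],[.5023,-.1763,.06]]))
g=cv2.cvtColor(p['image'],cv2.COLOR_BGR2GRAY).astype(int)
for c in (256,266,278,290,300): print(c,g[170:194,c])
for r in (190,200): print(r,g[r,244:260],g[r,298:312])
for r in (204,208,212,216,220): print(r,g[r,262:294])
E
```

```text
t 11.75 pos [ 0.5272 -0.1975  0.1374] F [-0.2 -0.9 -1.4] open 0.0163
yaw of tool y 87.04 tilt 0.07 z [ 1.1e-03 -6.0e-04 -1.0e+00]
shift tool mm [ 0.5 -0.3 51.4]
[[251.02915848 185.86891183]
 [304.3739776  184.77828627]
 [254.03071459 179.23838762]
 [301.40235457 178.26440317]]
256 [148 153 155 155 156 154 154 167 205 219 217 216 214 227 255 255 255 255
 255 255 255 255 255 255]
266 [150 155 156 157 158 158 157 172 216 219 217 218 218 230 255 255 255 255
 255 255 255 255 255 255]
278 [153 157 159 160 159 160 158 175 221 223 219 220 216 229 255 255 255 255
 255 255 255 255 255 255]
290 [152 156 158 160 158 159 157 177 221 220 218 217 216 238 255 255 255 255
 255 255 255 255 255 255]
300 [151 156 157 157 157 157 159 184 219 218 218 219 216 235 255 255 255 255
 255 255 255 255 255 255]
190 [155 157 155 157 153 157 224 255 255 255 255 255 255 255 255 255] [255 255 255 255 255 255 255 255 168 156 158 160 159 158]
200 [154 156 156 158 157 150 177 255 255 255 255 255 255 255 255 255] [255 255 255 255 255 255 255 233 163 157 160 161 161 161]
204 [255 255 255 255 255 255 255 255 255 255 255 255 255 255 255 255 255 255
 255 255 255 255 255 255 255 255 255 255 255 255 255 255]
208 [255 255 255 255 255 255 219 172 163 163 166 165 165 165 166 167 164 167
 166 167 167 166 166 165 163 182 238 255 255 255 255 255]
212 [255 255 255 255 255 255 225 179 161 163 164 164 164 165 164 166 164 165
 165 164 165 166 165 163 162 182 238 255 255 255 255 255]
216 [255 255 255 255 255 255 240 202 194 197 196 196 197 196 197 196 197 198
 197 198 199 198 199 197 195 200 241 255 255 255 255 255]
220 [255 255 255 255 255 255 238 214 219 218 216 217 216 216 216 220 219 218
 217 216 216 223 221 216 216 217 241 255 255 255 255 255]
```

```bash
python3 -m jog '[0,0.001,-0.0004,0.008,0,0,0, 0,0,0,0.008,0,0,0, 0,0,0,0.006,0,0,0, 0,0,0,0,0,0,0]'; python3 -m jog '[0,0,0,0.006,0,0,0, 0,0,0,0.006,0,0,0, 0,0,0,0,0,0,0]'
```

```text
t: 12.3
tool_pos: [0.5251, -0.1978, 0.1135]
tool_rot: [-0.082, -3.139, -0.001]
contact_force: [0.1, 0.7, -2.8]
opening: 0.0164
t: 12.68
tool_pos: [0.5251, -0.1977, 0.1017]
tool_rot: [-0.082, -3.139, -0.001]
contact_force: [0.9, 1.0, -3.1]
opening: 0.0162
```

```bash
python3 -m jog '[0,0,0,0.006,0,0,0, 0,0,0,0.004,0,0,0, 0,0,0,0,0,0,0]'; python3 -m jog '[0,0,0,0.003,0,0,0, 0,0,0,0.002,0,0,0, 0,0,0,0.001,0,0,0, 0,0,0,0,0,0,0]'
```

```text
t: 13.05
tool_pos: [0.5253, -0.1978, 0.092]
tool_rot: [-0.082, -3.14, -0.001]
contact_force: [-0.4, -0.0, -2.5]
opening: 0.0166
t: 13.55
tool_pos: [0.5256, -0.198, 0.0865]
tool_rot: [-0.082, -3.14, -0.0]
contact_force: [-0.5, -0.2, -3.2]
opening: 0.0165
```

```bash
python3 -m jog '[0,0,0,0.0015,0,0,0, 0,0,0,0,0,0,0]'; python3 -m jog '[0,0,0,0.0015,0,0,0, 0,0,0,0,0,0,0]';python3 -m jog '[0,0,0,0.0015,0,0,0, 0,0,0,0,0,0,0]'
```

```text
t: 13.8
tool_pos: [0.526, -0.1982, 0.0861]
tool_rot: [0.082, 3.14, -0.0]
contact_force: [-2.6, 0.3, 3.2]
opening: 0.0168
t: 14.05
tool_pos: [0.5261, -0.1982, 0.0861]
tool_rot: [0.082, 3.14, -0.0]
contact_force: [-6.0, 2.0, 10.6]
opening: 0.0164
t: 14.3
tool_pos: [0.5261, -0.1983, 0.086]
tool_rot: [0.082, 3.14, -0.001]
contact_force: [-8.5, 4.9, 17.3]
opening: 0.0165
```

```bash
python3 -m jog '[0,0,0,-0.003,0,0,0, 0.5,0,0,0,0,0,0, 0.5,0,0,0,0,0,0, 0.5,0,0,0,0,0,0, 0.5,0,0,-0.015,0,0,0, 0.5,0,0,-0.04,0,0,0, 0.5,0,0,-0.04,0,0,0, 0.5,0,0,0,0,0,0, 0.5,0,0,0,0,0,0]'
python3 - <<'E'
from h import *
plan([.5255,-.1972,.086])
p=cam('wrist');s=cam('scene');d=cam('side');cv2.imwrite('pics/w8.png',p['image'])
for n,c in (('w',p),('s',s),('d',d)):
  print(n,[(k,np.round(b['box'],1).tolist(),round(b['p'],2)) for k in ('hitch_pin','loop') for b in ctrl.boxes_of(k,c)][:6])
  print(proj(c,[[.5255,-.1972,.146],[.5255,-.1972,.09],[.4735,-.1945,.132]]).round(1).tolist())
cv2.imwrite('pics/m8.png',np.hstack([cv2.resize(p['image'][100:300,180:380],(400,400)),cv2.resize(d['image'][210:310,330:430],(400,400))]))
E
```

```text
t: 15.42
tool_pos: [0.5257, -0.198, 0.1805]
tool_rot: [0.082, 3.14, -0.0]
contact_force: [0.2, 0.1, 0.0]
opening: 0.043
t 15.43 pos [ 0.5257 -0.198   0.1805] F [0.2 0.1 0. ] open 0.043
yaw of tool y 87.0 tilt 0.03 z [ 5.e-04 -2.e-04 -1.e+00]
shift tool mm [ 0.3  0.8 94.5]
w [('loop', [276.2, 176.5, 95.1, 63.0], 0.56)]
[[278.4, 223.5], [278.3, 204.7], [278.4, 148.2]]
s [('hitch_pin', [160.1, 253.0, 36.4, 32.3], 0.82), ('hitch_pin', [445.8, 219.9, 36.8, 31.6], 0.75), ('hitch_pin', [381.8, 136.3, 29.6, 20.0], 0.63), ('loop', [171.8, 242.8, -0.2, 15.6], 0.76), ('loop', [448.6, 207.9, 36.5, 33.0], 0.6)]
[[158.9, 252.1], [164.7, 264.7], [154.3, 235.6]]
d [('hitch_pin', [376.4, 269.8, 43.0, 34.6], 0.96), ('hitch_pin', [243.4, 162.3, 30.6, 33.7], 0.87), ('hitch_pin', [149.4, 195.7, 31.0, 33.3], 0.68), ('loop', [150.6, 186.6, 29.4, 14.0], 0.68), ('loop', [373.6, 274.1, 37.4, 25.7], 0.65), ('loop', [235.6, 157.9, 15.5, 16.2], 0.65)]
[[384.5, 254.3], [381.4, 278.5], [362.5, 271.4]]
```

View pics/m8.png

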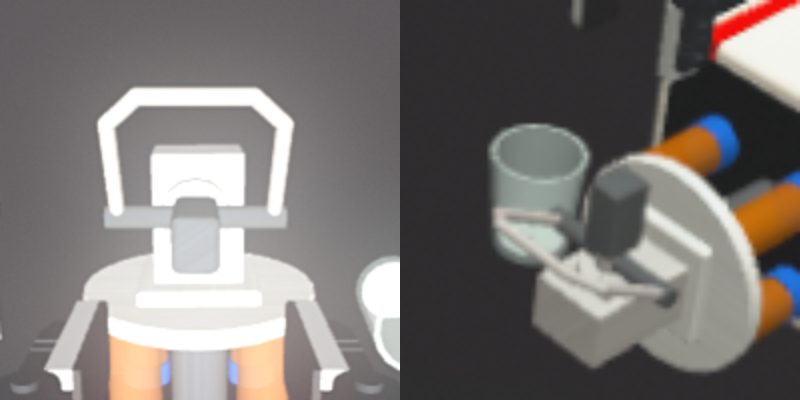

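Picture 12 shows the pin seated, its loop open over the free end, and the crossbar at wrist (277,147) against a predicted (278,148). Next I'll shut the fingers, move out over the bar and press.

```bash
python3 -m jog '[0,0.03,0.0005,0,0,0,0, 0,0.029,0,0,0,0,0, 0,0,0,0,0,0,0, 0,0,0,0.03,0,0,0, 0,0,0,0.03,0,0,0, 0,0,0,0.012,0,0,0, 0,0,0,0,0,0,0, 0,0,0,0,0,0,0]'
python3 - <<'E'
from h import *
plan([.467,-.195,.1])
d=cam('side');b=cam('wrist');cv2.imwrite('pics/d9.png',d['image'])
print([(k,np.round(b['box'],1).tolist(),round(b['p'],2)) for k in ('hitch_pin','loop') for b in ctrl.boxes_of(k,d)])
print(proj(d,[[.466,-.194,z] for z in (.11,.132,.144)]))
E
```

```text
t: 16.88
tool_pos: [0.4678, -0.1949, 0.1096]
tool_rot: [0.082, 3.138, -0.002]
contact_force: [-0.2, 0.7, 0.5]
opening: 0.0001
t 16.88 pos [ 0.4678 -0.1949  0.1096] F [-0.2  0.7  0.5] open 0.0001
yaw of tool y 87.0 tilt 0.13 z [ 0.002  -0.0012 -1.    ]
shift tool mm [ 0.8 -0.1  9.6]
[('hitch_pin', [151.0, 194.2, 31.8, 33.1], 0.87), ('hitch_pin', [380.2, 271.4, 38.3, 36.1], 0.74), ('hitch_pin', [242.0, 162.1, 32.0, 28.3], 0.5), ('loop', [378.7, 270.2, 40.2, 33.0], 0.64), ('loop', [143.4, 187.3, 11.2, 11.2], 0.58)]
[[358.34998504 282.71830331]
 [359.31154546 273.03171333]
 [359.84276303 267.62569772]]
```

```bash
python3 -m jog '[0,0,0,0.006,0,0,0, 0,0,0,0.006,0,0,0, 0,0,0,0,0,0,0, 0,0,0,0,0,0,0]'; python3 -m jog '[0,0,0,0.006,0,0,0, 0,0,0,0.006,0,0,0, 0,0,0,0,0,0,0, 0,0,0,0,0,0,0]'
```

```text
t: 17.58
tool_pos: [0.4668, -0.1944, 0.096]
tool_rot: [-0.082, -3.14, -0.0]
contact_force: [-0.0, -0.4, -0.4]
opening: -0.0002
t: 18.08
tool_pos: [0.4667, -0.1943, 0.0839]
tool_rot: [-0.082, -3.14, -0.0]
contact_force: [0.3, 0.0, 1.4]
opening: 0.0001
```

```bash
python3 -m jog '[0,0,0,0.006,0,0,0, 0,0,0,0,0,0,0, 0,0,0,0,0,0,0]'; python3 -m jog '[0,0,0,0.006,0,0,0, 0,0,0,0,0,0,0, 0,0,0,0,0,0,0]'
python3 - <<'E'
from h import *
plan([.467,-.195,.1])
d=cam('side');w=cam('wrist');a=cv2.imread('pics/d9.png')
hin=np.array([.525,-.1975,.102]);ex=np.array([-.9986,.0523,0]);ey=np.array([.0523,.9986,0])
def loopc(j,s): th=np.radians(30)-j; return [hin+ey*s*.033+r*(np.cos(th)*ex+np.sin(th)*np.array([0,0,1])) for r in (.03,.045)]
for j in (0,.3,.42,.6,1.83): print(j,proj(d,loopc(j,-1)).round(0).tolist(),proj(w,loopc(j,-1)).round(0).tolist())
print([(np.round(b['box'],1).tolist(),round(b['p'],2)) for b in ctrl.boxes_of('loop',w)])
g=cv2.cvtColor(d['image'],cv2.COLOR_BGR2GRAY).astype(int)
for r in range(258,306,2): print(r,' '.join('%2d'%(g[r,c]//10) for c in range(346,404,2)))
E
```

```text
t: 18.45
tool_pos: [0.4667, -0.1944, 0.078]
tool_rot: [-0.082, -3.14, -0.0]
contact_force: [-0.8, 0.8, -0.3]
opening: 0.0001
t: 18.82
tool_pos: [0.4667, -0.1944, 0.072]
tool_rot: [-0.082, -3.14, -0.0]
contact_force: [0.1, -0.0, 1.0]
opening: -0.0004
t 18.82 pos [ 0.4667 -0.1944  0.072 ] F [ 0.1 -0.   1. ] open -0.0004
yaw of tool y 87.0 tilt 0.01 z [-2.e-04  1.e-04 -1.e+00]
shift tool mm [ -0.3  -0.6 -28. ]
0 [[386.0, 282.0], [381.0, 282.0]] [[211.0, 333.0], [206.0, 320.0]]
0.3 [[384.0, 287.0], [378.0, 288.0]] [[214.0, 318.0], [211.0, 296.0]]
0.42 [[383.0, 288.0], [377.0, 291.0]] [[215.0, 313.0], [213.0, 289.0]]
0.6 [[383.0, 291.0], [377.0, 294.0]] [[217.0, 307.0], [216.0, 281.0]]
1.83 [[390.0, 297.0], [388.0, 304.0]] [[226.0, 314.0], [229.0, 297.0]]
[([277.4, 284.1, 109.8, 27.8], 0.58)]
258  4  4  4  4  4  4  4  4  4  6  6  4  4  5 11 10 12  7  6  7 12 12 11  6 11 15 15 16 16
260  4  4  4  4  4  5  4  4  4  4  4  4  4  9  9  9  4  4  6  7  7 10  8  7 14 16 15 16 16
262  4  4  4  4  4  5  4  4  4  5  6  5  5 12  6  4  4  4  4  6  6  7  8 23 18 16 16 15 15
264  4  4  4  5  4  4  4  4 
[... 1182 characters left out ...]
  4 13 13 13 13 13 13 13 13 14 14 14 14 13 20 17 14 13 14 15 15
292  4  4  4  4  4 16 22  5  4  6 13 13 13 13 13 13 13 14 14 14 14 17 19 13 14 15 15 15 16
294  4  4  4  4  4 12 22  8  4  4  5 11 13 13 13 13 13 14 14 14 15 20 15 15 15 15 15 14 16
296  4  4  4  4  4  6 18 22 11  4  4  4  9 13 13 13 13 14 14 13 19 18 11 15 15 15 15 15 15
298  4  4  4  4  4  4  5 15 22 16  4  4  4  6 13 13 13 13 13 16 20 10  4  8 14 15 15 15 15
300  4  4  4  4  4  4  4  5 12 21 21  4  4  5  5 11 13 12  7 20 14  5  4  4  4 11 14 15 15
302  5  4  4  4  4  4  4  4  4  9 20 21  4  4  4  4  6  4 16 18  6  4  4  4  4  4  5  8 12
304  4  4  4  4  4  5  4  4  4  5  6 18 22 10  4  5  8 13 20 11  4  4  4  4  4  4  4  4  4
```

The leg now points steeply down, past the snap point. I'll retreat and check that it has shut.

```bash
python3 -m jog '[0,0,0,-0.01,0,0,0, 0,0.01,0,-0.03,0,0,0, 0,0.02,0,-0.04,0,0,0, 0,0,0,-0.03,0,0,0, 0,0,0,0,0,0,0, 0,0,0,0,0,0,0]'
python3 - <<'E'
from h import *
plan([.467,-.195,.1])
d=cam('side');w=cam('wrist');cv2.imwrite('pics/d10.png',d['image']);cv2.imwrite('pics/w10.png',w['image'])
hin=np.array([.525,-.1975,.102]);ex=np.array([-.9986,.0523,0]);ey=np.array([.0523,.9986,0])
P=lambda th,s,r,w_=.033:hin+ey*s*w_+r*(np.cos(th)*ex+np.sin(th)*np.array([0,0,1]))
for j in (1,1.3,1.5,1.83): th=np.radians(30)-j;print(j,proj(d,[P(th,-1,.02),P(th,-1,.04),P(th,-1,.06,.02),P(th,0,.06),P(th,1,.06,.02)]).round(0).tolist())
print([(k,np.round(b['box'],1).tolist(),round(b['p'],2)) for k in ('hitch_pin','loop') for b in ctrl.boxes_of(k,d)])
g=cv2.cvtColor(d['image'],cv2.COLOR_BGR2GRAY).astype(int)
for r in range(250,330,2): print(r,' '.join('%2d'%(g[r,c]//10) for c in range(346,404,2)))
E
```

```text
t: 19.73
tool_pos: [0.4366, -0.1927, 0.1816]
tool_rot: [-0.082, -3.14, -0.0]
contact_force: [0.1, 0.4, 0.6]
opening: 0.0
t 19.73 pos [ 0.4366 -0.1927  0.1816] F [0.1 0.4 0.6] open 0.0
yaw of tool y 87.0 tilt 0.03 z [-5.e-04  3.e-04 -1.e+00]
shift tool mm [-30.5  -0.8  81.6]
1 [[387.0, 291.0], [380.0, 299.0], [367.0, 303.0], [359.0, 297.0], [352.0, 291.0]]
1.3 [[388.0, 292.0], [382.0, 301.0], [370.0, 306.0], [363.0, 300.0], [356.0, 294.0]]
1.5 [[389.0, 292.0], [384.0, 302.0], [374.0, 307.0], [366.0, 301.0], [359.0, 295.0]]
1.83 [[392.0, 292.0], [388.0, 301.0], [380.0, 306.0], [373.0, 301.0], [366.0, 295.0]]
[('hitch_pin', [150.8, 195.2, 29.0, 34.5], 0.87), ('hitch_pin', [381.9, 282.1, 34.2, 58.4], 0.83), ('hitch_pin', [242.2, 161.9, 35.3, 28.9], 0.61), ('loop', [151.1, 190.4, 25.1, 20.9], 0.67), ('loop', [379.9, 289.4, 27.9, 45.5], 0.56), ('loop', [235.4, 161.1, 11.5, 22.9], 0.45)]
250  4  4  4  7 15 12 13 13 13 13 13 13 13 12 11 15  4  4  6 12 17 17 19 22 23 24 21 13 10
252  4  4  4  6 12 17 14 13 13 13 13 13 12 12 17  9  4 12 14 11 11 15 15 15 15 20 23 24 18
254  4  4  4  6 12 15 16
[... 2733 characters left out ...]
  4  4  4  4  4  4  4  4  4  4  4  4  4  4  4  4  4  4  4  4  4
316  4  4  4  4  4  4  4  4  4  4  4  4  4  4  4  4  4  4  4  4  4  4  4  4  4  4  4  4  4
318  4  4  4  4  4  4  4  4  4  4  4  4  4  4  4  4  4  4  4  4  4  4  4  4  4  4  4  4  4
320  4  4  4  4  4  4  4  4  4  4  4  4  4  4  4  4  4  4  4  4  4  4  4  4  4  4  4  4  4
322  4  4  4  4  4  4  4  4  4  4  4  4  4  4  4  4  4  4  4  4  4  4  4  4  4  4  4  4  4
324  4  4  4  4  4  4  4  4  4  4  4  4  4  4  4  4  4  4  4  4  4  4  4  4  4  4  4  4  4
326  4  4  4  4  4  4  4  4  4  4  4  4  4  4  4  4  4  4  4  4  4  4  4  4  4  4  4  4  4
328  4  4  4  4  4  4  4  4  4  4  4  4  4  4  4  4  4  4  4  4  4  4  4  4  4  4  4  4  4
```

```bash
python3 -m jog '[0,0,0,-0.02,0,0,0, 0,0,0,0,0,0,0, 0,0,0,0,0,0,0, 0,0,0,0,0,0,0]'
python3 - <<'E'
from h import *
d=cam('side');a=cv2.imread('pics/d10.png')
print('change near loop/pin',np.abs(d['image'].astype(int)-a)[274:312,364:400].max(), ctrl.get_obs()['contact_force'])
print('grip top pred',proj(d,[[.5255,-.1972,.146]]),[(np.round(b['box'],1).tolist(),round(b['p'],2)) for b in ctrl.boxes_of('hitch_pin',d)])
print(ctrl.finish_job())
E
```

```text
t: 20.42
tool_pos: [0.4366, -0.1928, 0.2018]
tool_rot: [-0.082, -3.14, -0.0]
contact_force: [-0.3, 0.1, 0.2]
opening: 0.0
change near loop/pin 12 [-0.06568278  0.16657124  0.42597185]
grip top pred [[384.50879073 254.27684922]] [([380.2, 283.4, 39.8, 53.9], 0.74), ([243.6, 162.1, 32.1, 29.3], 0.69), ([149.8, 193.4, 32.5, 34.4], 0.55)]
the job is handed in; nothing more can be done
None
```

I took the large-loop hitch pin from the rack and seated it fully in the cross hole with its loop open over the free end. I then pressed the loop's crossbar down until it snapped shut beneath the shaft, backed off and handed the job in at about 20.5 s.

**Seating:** the pin stopped at the height I had predicted, about 90 mm above the bench. I pushed to about 17 N while seating it. The picture after release showed it upright with the loop open.

**Loop shut:** in the side image the leg and crossbar pixels match the 1.83 rad (shut) position to within about 1 to 2 pixels. Nothing at the pin or loop moved in the last 0.7 s before hand-in, and the gripper was clear with no force beyond sensor noise (under 0.5 N). I checked this from pixel values, not by viewing a picture, because my 12 views were used up.

**Disagreements:**
- **Missed first grasp:** the fingers closed on air just above the grip, because the real fingertips sit about 36 mm behind the reported TCP when shut. I measured that offset and corrected for it.
- **Hole position:** estimates differed by about 1.5 mm along the shaft between views. The pin went in without any resistance.
- **Picture size:** one of the views was wider than the 800-pixel limit.

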